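# Fetch the pressing weight from the bench case

## Robot

A 6-joint arm with a two-finger parallel gripper is mounted at the origin on the work surface. World frame = base frame: x ahead of the robot, y to its left, z up, the work surface at z = 0. Lengths are in m, angles in rad, forces in N, time in s.
With the tool pointing down it reaches from about 0.15 to 0.775 m from the base axis. Payload 6.1 kg.
Tool frame: the origin (TCP) lies midway between the tips of the shut fingers; the grasp point (between the pads) lies 19 mm behind it (ctrl.tcp_to_grasp is the distance from the TCP to the grasp point, in m); z points along the fingers, y is the direction in which the jaws open and shut (so a half turn about z gives the same grasp; the last joint's range is limited). The gripper opens to 85 mm and grips with 20 to 120 N. Pads are 22 mm wide; open, the fingers measure 114 mm over their backs; the gripper's body (76 mm by 85 mm) begins 54 mm behind the grasp point. The pads swing forward as they close: fully open they stand 13 mm farther back than shut.
Start: joints at [-1.335, 0.126, -0.04, 1.405, 0, 1.571], TCP at [0.123, -0.51, 0.231] pointing down, gripper open.
Joint ranges: [-2.72, 2.72], [-0.95, 1.95], [-1.27, 1.35], [-1.78, 2.02], [-1.46, 1.47], [-3.14, 3.14]. Speed limits (rad/s): [2.39, 2.39, 3.01, 3.14, 3.14, 3.14].

## Interface

Orientations are given as a unit quaternion [w, x, y, z].
In Python, from rig import ctrl gives the robot as it stands.
- The arm moves only by the tool send_rows, never from a script. Its argument "motion" is a list of rows, each a list of 3 entries, a list of its own where there are three numbers: the shift along the tool's x, y, z in m, then the turn about the tool's z in rad, then the closure, from -1 (fully open) to 1 (shut). In form: [[[x, y, z], roll, claw], ...]. A call has 1 to 12 rows; each row is the pose to reach, as a shift and turn from the pose measured when the call began, along the tool's axes at that moment; what a row does not reach only later rows make up. A row lasts 1/10 s, in which the tool goes at most 50 mm and 8.59 degrees, less where a joint would pass 70% of its speed; a pose out of reach is approached as far as the arm can. A call with a gripper value outside its range is refused whole. The fingers move at their own pace and stop on an object; the grip force is fixed at half the most. Time passes only in rows, so rows that repeat a pose let the fingers close. It gives the time, the measured TCP pose, the force and the opening at its end, in the units of the state.
- ctrl.sense(): the state, without advancing time (a new reading comes with each control period).
- ctrl.snapshot(name): name is "scene" or "top" or "wrist"; returns the picture (480x640x3 uint8, red, green, blue); there is no depth.
- ctrl.calibration(name): a dict with "intrinsics" (3x3 intrinsics, pixels), "k1" (the pictures are not rectified: a ray, as slopes to the right and down, at radius r is drawn at 1 + k1 r^2 times it, then the intrinsics apply), "rvec" (rotation vector, rad) and "tvec" (3), from world to camera coordinates, as OpenCV has them. Camera axes: x right, y down, z forward; pixel columns grow to the right and rows downward; lengths in m; the calibration is good to about 2 mm. A picture is of the moment at which its call begins: read the wrist's pose just before it. calibration takes no time and is no camera call; for the wrist camera it gives the pose at the moment of the call.
- ctrl.sign_off(): hands the job in, once; it reports no verdict.
The state is a dict: "time": time; "qpos": joint angles; "joint_velocities": joint speeds; "joint_efforts": joint torques, N m; "tool_pos": TCP position; "eef_rot": TCP orientation; "wrist_force": force on the tool from outside, world axes, zero at the start; "wrist_torque": the same for the moment, N m; "gripper_width": opening from 0.0 (shut) to 1.0 (fully open).
Only numpy, scipy, OpenCV 4.12 (cv2) and the standard library are available. Lean on these libraries where they do the work, as an engineer would, in place of code of your own. Each camera call takes 0.05 s, during which the arm holds its last target.

## Task

The steel weight lies in the low bench case, half of it beneath the upper sliding door: slide the lower door all the way under the upper one and leave it open, with the upper door where it is, then draw the weight by its bared end until all of it lies in the open half, and let go of it there. Take it again by its middle, lift it out and lay it gently on the top pressing board over the book, in the centre and along the board's long side. Leave the jar, the hammer and the spool where they are.

Things in the scene. Friction and masses are not known exactly. Their poses are not given: they have to be found in the camera images.
- case: low plywood bench case, fixed, 224 mm (its x) by 414 mm (its y, long way), 81 mm high, covered by two wooden doors sliding along its y in a double aluminium track. Origin: centre of the underside. Inside 200 by 390 mm, walls 12 mm, end-wall tops 68 mm and track tops 81 mm up. Lower door closes the -y half, upper door the +y half; shut, they overlap 20 mm, the upper's inner edge at y = -10 mm
- bay_floor (a point): fixed point on the case's inner floor (cork, 10 mm above the bench), centre of the half that the lower door bares when slid fully under: that opening is 165 mm along y, 200 mm along x, from the -y end wall to the door's outer edge. Axes of the case; it lies 112.5 mm to -y of the case's origin
- lower_door (a joint): travel of the lower door in metres: 0 shut against the -y end wall, 0.165 (end stop) fully under the upper door; grows as it moves along the case's +y. May start up to 0.04 open. Slides with about 2.5 N of friction and stays where it is left
- upper_door (a joint): travel of the upper door in metres: 0 (as it starts) shut against the +y end wall, grows towards the case's -y, up to 0.165. Same friction. To be left at 0
- lower_pull (a point): centre of the top face of the lower door's pull, a wooden batten 14 mm thick (case's y), 110 mm long (case's x), 20 mm high, flush with the door's outer (-y) edge; moves with the door. The door's upper face is 20 mm below this point, 68 mm above the bench, level with the end wall's top, so the batten can be pinched from above across its 14 mm. Door: 205 mm (y) by 208 mm (x), 6 mm thick
- upper_pull (a point): centre of the top face of the upper door's like pull, at that door's outer (+y) edge; the upper door's upper face is 20 mm below this point and 77 mm above the bench
- weight: loose closed dark steel box-section bar 130 mm long (its y), 40 mm wide (its x), 40 mm high, about 0.6 kg. Origin: centre of its underside. Starts on the case's inner floor, along the case's y within 0.1 rad, its +y part and middle beneath the upper door: 50 to 65 mm of its -y end are bared when the lower door is fully open. Its top is 12 mm below the lower door's underside
- stack: a blue cloth-bound book between two plywood pressing boards, a fixed pile 140 mm (its x) by 200 mm (its y, the long side) by 62 mm high. Origin: centre of its underside
- stack_top (a point): centre of the upper face of the top pressing board, 62 mm above the bench, with the axes of the pile (y along the board's long side)
- jar: bystander: loose closed white jar, 76 mm in diameter and 95 mm high, upright. Origin: centre of its underside
- hammer: bystander: loose hammer about 240 mm long lying flat, wooden handle. Origin: under its middle
- spool: bystander: loose wooden thread spool, 68 mm in diameter and 74 mm high, upright. Origin: centre of its underside
Mind the look-alikes: they are no part of the job. What is shaped like the stack but purple or turquoise is not meant.

How it is judged:
On the way, in this order (a step that is already met when the one before it is completed fails the run):
1. the lower door is slid fully under the upper one (value of joint lower_door above 0.15 m), for 0.2 s.
2. the weight lies wholly in the open half of the case and is let go (y of weight in the frame of case below -0.087 m and z of weight in the frame of case below 0.016 m and contact force between the fingers and weight below 0.2 N and linear speed of weight below 0.03 m/s), for 0.2 s.
3. the weight, held by its middle, is lifted clear of the case (z of weight in the frame of case above 0.07 m and horizontal distance between the grasp point and weight below 0.03 m and contact force between the fingers and weight above 1 N and angle between weight's own z axis and vertical below 0.3 rad), for 0.1 s.
At the end, for the whole second after the job is handed in: The weight rests flat and still on the top pressing board, its centre within 25 mm of the board's centre and its length within 0.2 rad of the board's long side; the lower door is still open (joint above 0.15 m) and the upper door has not been moved (joint under 0.02 m) (horizontal distance between weight and stack_top below 0.025 m and angle between the y axis of weight and the y axis of stack, either way round below 0.2 rad and z of weight in the frame of stack_top between -0.005 and 0.005 m and angle between weight's own z axis and vertical below 0.08 rad and linear speed of weight below 0.02 m/s and value of joint lower_door above 0.15 m and value of joint upper_door below 0.02 m); the robot touches nothing.
It fails at once if the upper door is slid away by more than 30 mm (value of joint upper_door above 0.03 m).
It fails at once if the weight is dropped or rammed on the boards (over 80 N) (contact force between weight and stack above 80 N).
It fails at once if the jar is moved by more than 30 mm (distance of jar from where it was at the start of the episode above 0.03 m).
It fails at once if the hammer is moved by more than 30 mm (distance of hammer from where it was at the start of the episode above 0.03 m).
It fails at once if the spool is moved by more than 30 mm (distance of spool from where it was at the start of the episode above 0.03 m).
It also fails if it takes over 69 s, if anything falls off the work surface, if the arm or the gripper's body presses on something with over 40 N, if the wrist force passes 120 N, or if a joint passes its speed limit or range.

## Working session

There is one attempt and no reset: what is moved stays moved. The work goes in short steps, Python scripts to look and compute and a tool call to move; the robot and the scene stay as the last step left them, time stands still between calls to the robot, and variables do not carry over. Pictures are saved under pics/ and viewed, and the job is handed in when it is done.

Besides the shell and the picture viewer there is one more tool, called after "Call:" as name(argument=value, ...) on one line, values as JSON. send_rows: Moves the arm, as the interface text tells. Its arguments: {"type":"object","properties":{"motion":{"type":"array","items":{"type":"array"}}},"required":["motion"]}

```bash
ls; mkdir -p pics
python3 - <<'E'
from rig import ctrl
import cv2
s=ctrl.sense();print(s, ctrl.tcp_to_grasp)
for n in ["scene","top"]:
    im=ctrl.snapshot(n);cv2.imwrite(f"pics/{n}0.png",im[:,:,::-1]);print(ctrl.calibration(n))
E
```

```text
pics
{'time': 0.0, 'qpos': array([-1.33498152e+00,  1.26392684e-01, -4.06020250e-02,  1.40543314e+00,
        1.09464906e-05,  1.57082210e+00]), 'joint_velocities': array([-5.70147728e-04, -2.51072468e-04,  7.94589529e-05, -1.11023149e-03,
       -1.33990972e-03, -1.44150289e-03]), 'joint_efforts': array([-2.18487425e-03, -4.35918760e+01,  3.52917588e+01,  1.74357346e-02,
       -1.68946931e-04, -6.21802855e-06]), 'tool_pos': array([ 0.12256377, -0.51006198,  0.23052458]), 'eef_rot': array([-8.10737913e-04,  9.93058157e-01,  1.17621559e-01, -9.05365364e-05]), 'wrist_force': array([ 0.08883403,  0.34007613, -0.66119141]), 'wrist_torque': array([0.01905176, 0.03522813, 0.02307509]), 'gripper_width': 1.000500252194728} 0.0187
{'intrinsics': array([[435.66832066,   0.        , 313.48631898],
       [  0.        , 435.66832066, 229.51548513],
       [  0.        ,   0.        ,   1.        ]]), 'k1': -0.08409253265486549, 'rvec': array([ 1.94832822,  1.23473931, -0.62060575]), 'tvec': array([-0.2142963 , -0.22008177,  1.34170678])}
{'intrinsics': array([[528.50273773,   0.        , 313.6498964 ],
       [  0.        , 528.50273773, 239.47721699],
       [  0.        ,   0.        ,   1.        ]]), 'k1': 0.052903868672978534, 'rvec': array([ 2.11303662, -2.13094491,  0.18035543]), 'tvec': array([0.02499635, 0.52815686, 1.07804464])}
```

View pics/scene0.png

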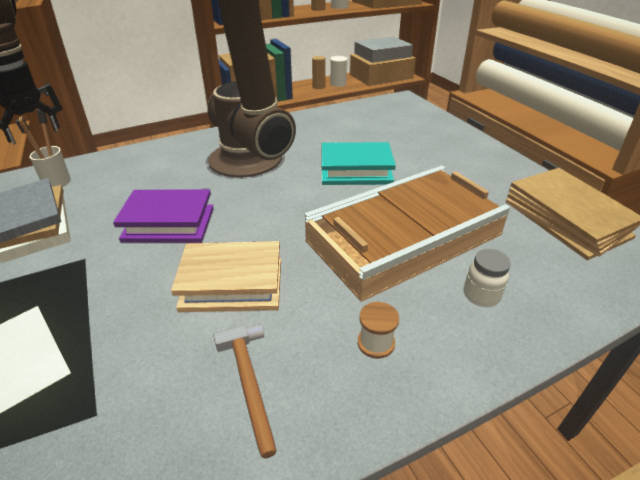

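View pics/top0.png

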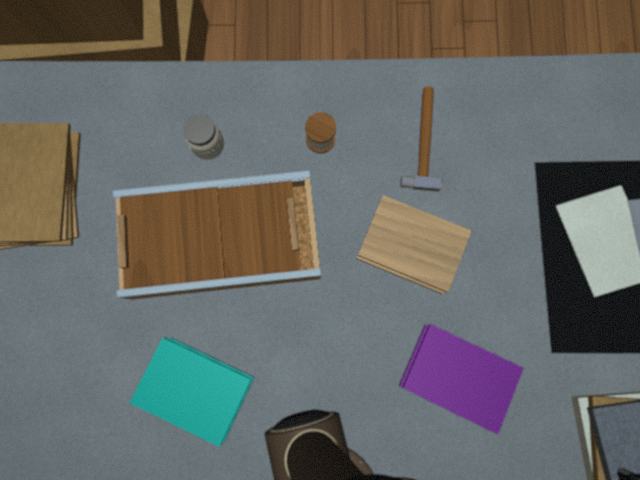

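The scene and top views agree. In the top view, the case is at about (115–320, 175–297), its -y end points right, and the lower pull is at (293,222). The wooden stack is at about (415,244). I'll zoom in for corner positions.

```bash
cat > h.py <<'E'
import numpy as np, cv2
from rig import ctrl
from scipy.spatial.transform import Rotation as R
def und(c,uv):
    K=c["intrinsics"];uv=np.atleast_2d(np.array(uv,float))
    return cv2.undistortPoints(uv[:,None],K,np.array([c["k1"],0,0,0.]))[:,0]
def cast(c,uv,z):
    Rm=cv2.Rodrigues(c["rvec"])[0];o=-Rm.T@c["tvec"]
    n=und(c,uv);d=np.c_[n,np.ones(len(n))]@Rm
    return o+d*((z-o[2])/d[:,2])[:,None]
def proj(c,P):
    return cv2.projectPoints(np.array(P,float),c["rvec"],c["tvec"],c["intrinsics"],np.array([c["k1"],0,0,0.]))[0][:,0]
E
python3 - <<'E'
import cv2,numpy as np
im=cv2.imread("pics/top0.png")
a=cv2.resize(im[160:310,100:330],None,fx=3.4,fy=3.4,interpolation=cv2.INTER_CUBIC);cv2.imwrite("pics/za.png",a)
b=cv2.resize(im[185:305,345:485],None,fx=5,fy=5,interpolation=cv2.INTER_CUBIC);cv2.imwrite("pics/zb.png",b)
E
```

```text
(no output)
```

View pics/za.png

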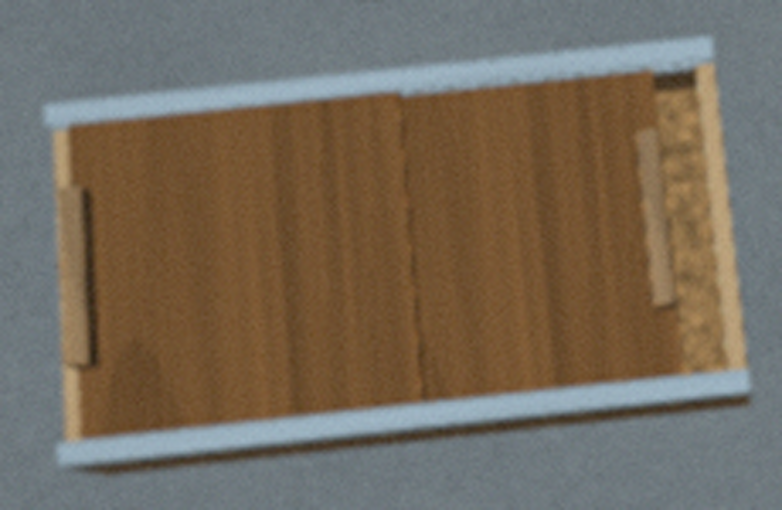

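View pics/zb.png

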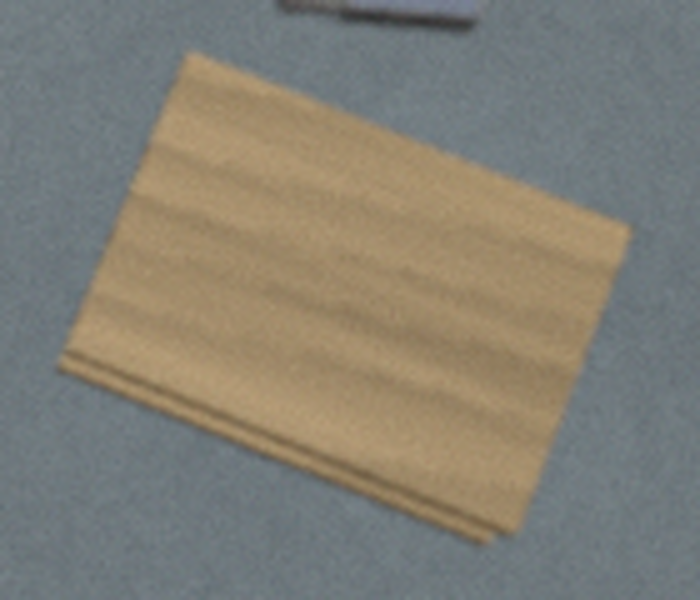

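Corners in the za crop: track (45,104), (714,37), (749,393), (59,467); pull (637,130), (656,128), (676,304), (655,307). Stack corners in zb: (189,52), (632,230), (518,535), (70,350).

```bash
cat >> h.py <<'E'
def crop2px(p,s,ox,oy): return (np.array(p,float)+.5)/s-.5+[ox,oy]
E
python3 - <<'E'
from h import *
c=ctrl.calibration("top")
T=cast(c,crop2px([(45,104),(714,37),(749,393),(59,467)],3.4,100,160),.081)
P=cast(c,crop2px([(637,130),(656,128),(676,304),(655,307)],3.4,100,160),.088)
S=cast(c,crop2px([(189,52),(632,230),(518,535),(70,350)],5,345,185),.062)
np.set_printoptions(precision=4,suppress=True)
for n,A in (("case",T),("pull",P),("stack",S)):
    print(n,A,"ctr",A.mean(0),"sides",[np.linalg.norm(A[i]-A[(i+1)%4]) for i in range(4)])
    for a,b in ((0,1),(1,2),(3,2),(0,3)): d=A[b]-A[a];print(np.degrees(np.arctan2(d[1],d[0])))
E
```

```text
case [[0.6312 0.4401 0.081 ]
 [0.6706 0.0276 0.081 ]
 [0.448  0.0079 0.081 ]
 [0.408  0.4183 0.081 ]] ctr [0.5395 0.2235 0.081 ] sides [np.float64(0.41437560187792827), np.float64(0.22350199522891687), np.float64(0.41230824353765133), np.float64(0.2242454419729094)]
-84.53397228995608
-174.9525843386727
-84.4298900130811
-174.4227989897641
pull [[0.6097 0.075  0.088 ]
 [0.6108 0.0634 0.088 ]
 [0.5014 0.0513 0.088 ]
 [0.4997 0.064  0.088 ]] ctr [0.5554 0.0634 0.088 ] sides [np.float64(0.011703728820106873), np.float64(0.11006400973123884), np.float64(0.012763950154781979), np.float64(0.11052181452251177)]
-84.38083298151165
-173.73749054620453
-82.29488666591399
-174.28541502755922
stack [[ 0.6207 -0.1268  0.062 ]
 [ 0.5415 -0.309   0.062 ]
 [ 0.4144 -0.2549  0.062 ]
 [ 0.4928 -0.0733  0.062 ]] ctr [ 0.5174 -0.191   0.062 ] sides [np.float64(0.1987159276581595), np.float64(0.1381402315023131), np.float64(0.19782215764841174), np.float64(0.13864581703923878)]
-113.47400569055196
156.94638260011774
-113.33029688711369
157.31448089677505
```

```bash
cat >> h.py <<'E'
CC=np.array([.5395,.2235]);CA=np.radians(5.55)
ex=np.array([np.cos(CA),np.sin(CA)]);ey=np.array([-ex[1],ex[0]])
def cw(x,y): return CC+x*ex+y*ey
def wc(p): d=np.asarray(p)[:2]-CC; return np.array([d@ex,d@ey])
SC=np.array([.5174,-.191]); 
def move(xy,z,ydeg):
    s=ctrl.sense();q=s["eef_rot"];M=R.from_quat([q[1],q[2],q[3],q[0]]).as_matrix()
    d=M.T@(np.r_[xy,z]-s["tool_pos"])
    cur=np.degrees(np.arctan2(M[1,1],M[0,1]));t=(ydeg-cur+90)%180-90
    print("t",round(s["time"],2),"tcp",s["tool_pos"].round(4),"case",wc(s["tool_pos"]).round(4),"F",s["wrist_force"].round(1),"w",round(s["gripper_width"],3),"yaw",round(cur,2),"tilt",round(M[2,2],5))
    print("shift",d.round(4),"turn rad",round(-np.radians(t),4))
E
python3 - <<'E'
from h import *
move(cw(0,-.195),.16,5.5)
E
```

```text
t 0.1 tcp [ 0.1226 -0.5101  0.2306] case [-0.4859 -0.6899] F [ 0.2  0.2 -0.5] w 1.002 yaw -76.49 tilt -1.0
shift [ 0.5498 -0.4227  0.0712] turn rad -1.431
```

Call:
send_rows(motion=[[[0.04,-0.03,0],-0.1,1],[[0.08,-0.06,0],-0.2,1],[[0.12,-0.09,0],-0.3,1],[[0.16,-0.12,0],-0.4,1],[[0.2,-0.15,0],-0.52,1],[[0.24,-0.18,0],-0.64,1],[[0.28,-0.21,0],-0.76,1],[[0.32,-0.24,0],-0.88,1],[[0.36,-0.27,0],-1.0,1],[[0.4,-0.31,0],-1.1,1],[[0.44,-0.34,0],-1.2,1],[[0.48,-0.37,0.0],-1.3,1]])

```text
time: 1.3
tool_pos: [0.4992, -0.0413, 0.231]
eef_rot: [-0.001, 0.718, 0.696, 0.0]
wrist_force: [-0.1, -0.5, 0.0]
gripper_width: -0.003
```

Run:
```python
from h import *
move(cw(0,-.190),.11,5.5)
```

```text
t 1.3 tcp [ 0.4992 -0.0413  0.231 ] case [-0.0657 -0.2597] F [-0.1 -0.5  0. ] w -0.003 yaw -1.74 tilt -1.0
shift [0.0773 0.0564 0.1211] turn rad -0.1263
```

Call:
send_rows(motion=[[[0.03,0.02,0.03],-0.06,1],[[0.06,0.04,0.06],-0.126,1],[[0.077,0.056,0.09],-0.126,1],[[0.077,0.056,0.12],-0.126,1],[[0.077,0.056,0.121],-0.126,1],[[0.077,0.056,0.121],-0.126,1]])

```text
time: 1.9
tool_pos: [0.5567, 0.034, 0.1098]
eef_rot: [-0.001, 0.672, 0.74, -0.0]
wrist_force: [-0.8, 0.5, 1.2]
gripper_width: -0.001
```

Run:
```python
from h import *
move(cw(0,-.190),.077,5.5)
im=ctrl.snapshot("top");cv2.imwrite("pics/t1.png",im[:,:,::-1])
im=ctrl.snapshot("wrist");cv2.imwrite("pics/w1.png",im[:,:,::-1])
```

```text
t 1.9 tcp [0.5567 0.034  0.1098] case [-0.0012 -0.1903] F [-0.8  0.5  1.2] w -0.001 yaw 5.48 tilt -1.0
shift [0.0003 0.0013 0.0328] turn rad -0.0003
```

View pics/w1.png

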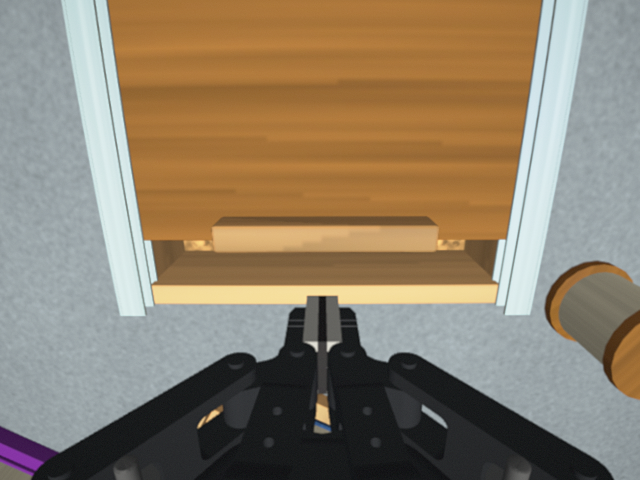

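The wrist view shows the shut fingers (323,320) centred on the pull (213–437, 235), outside it and near the end wall. I'll lower and push along tool +x.

Call:
send_rows(motion=[[[0,0.001,0.02],0,1],[[0,0.001,0.033],0,1],[[0,0.001,0.033],0,1],[[0.01,0.001,0.033],0,1],[[0.02,0.001,0.033],0,1],[[0.035,0.001,0.033],0,1],[[0.05,0.001,0.033],0,1],[[0.065,0.001,0.033],0,1],[[0.08,0.001,0.033],0,1],[[0.09,0.001,0.033],0,1],[[0.1,0.001,0.033],0,1],[[0.1,0.001,0.033],0,1]])

```text
time: 3.2
tool_pos: [0.5497, 0.1352, 0.0789]
eef_rot: [-0.0, 0.672, 0.74, 0.002]
wrist_force: [0.8, 0.6, -0.2]
gripper_width: -0.003
```

Run:
```python
from h import *
move(cw(0,-.043),.077,5.5)
im=ctrl.snapshot("wrist");cv2.imwrite("pics/w2.png",im[:,:,::-1])
```

```text
t 3.2 tcp [0.5497 0.1352 0.0789] case [ 0.0016 -0.0889] F [ 0.8  0.6 -0.2] w -0.003 yaw 5.54 tilt -0.99999
shift [ 0.0458 -0.0016  0.0021] turn rad 0.0008
```

View pics/w2.png

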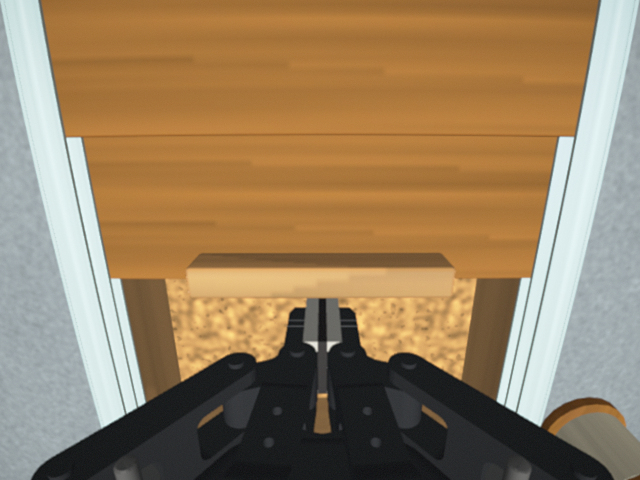

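The door is sliding and the upper door hasn't moved. I'll push it the rest of the way.

Call:
send_rows(motion=[[[0.012,-0.001,0.002],0,1],[[0.024,-0.001,0.002],0,1],[[0.034,-0.001,0.002],0,1],[[0.042,-0.001,0.002],0,1],[[0.046,-0.001,0.002],0,1],[[0.048,-0.001,0.002],0,1],[[0.048,-0.001,0.002],0,1]])

```text
time: 3.95
tool_pos: [0.5442, 0.1805, 0.0768]
eef_rot: [0.002, 0.673, 0.74, -0.0]
wrist_force: [3.1, -10.2, -0.8]
gripper_width: -0.0
```

Run:
```python
from h import *
move(cw(0,-.043),.077,5.5)
im=ctrl.snapshot("wrist");cv2.imwrite("pics/w3.png",im[:,:,::-1])
```

```text
t 3.95 tcp [0.5442 0.1805 0.0768] case [ 0.0005 -0.0432] F [  3.1 -10.2  -0.8] w -0.0 yaw 5.47 tilt -1.0
shift [ 0.0002 -0.0005 -0.0002] turn rad -0.0006
```

View pics/w3.png

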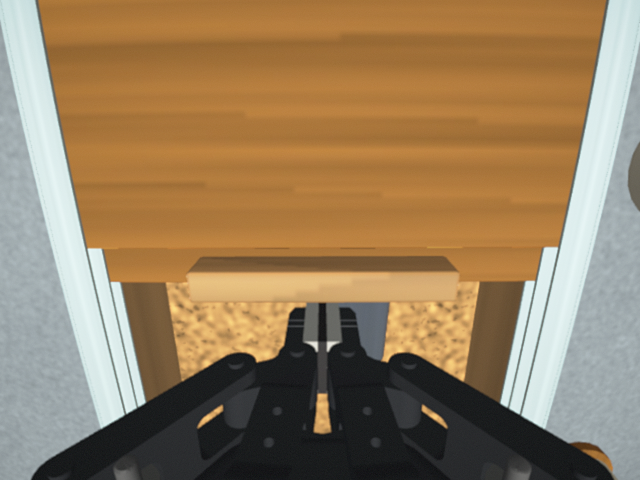

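There's a reaction force of about 10 N, so the door is at its end stop. The bar shows at about (370,340). I'll back off, open the gripper and look.

Call:
send_rows(motion=[[[-0.015,0,0],0,1],[[-0.03,0,-0.02],0,1],[[-0.06,0,-0.06],0,-1],[[-0.1,0,-0.1],0,-1],[[-0.15,0,-0.1],0,-1],[[-0.2,0,-0.1],0,-1],[[-0.2,0,-0.1],0,-1],[[-0.2,0,-0.1],0,-1]])

```text
time: 4.8
tool_pos: [0.5627, -0.0198, 0.1772]
eef_rot: [0.001, 0.674, 0.739, 0.0]
wrist_force: [0.3, -0.0, -0.2]
gripper_width: 0.997
```

Run:
```python
from h import *
move(cw(0,-.043),.077,5.5)
cw_=ctrl.calibration("wrist")
im=ctrl.snapshot("wrist");cv2.imwrite("pics/w4.png",im[:,:,::-1])
import pickle;pickle.dump(cw_,open("w4.pkl","wb"))
im=ctrl.snapshot("top");cv2.imwrite("pics/t4.png",im[:,:,::-1])
a=cv2.resize(im[160:310,170:330,::-1],None,fx=4,fy=4,interpolation=cv2.INTER_CUBIC);cv2.imwrite("pics/t4z.png",a)
```

```text
t 4.8 tcp [ 0.5627 -0.0198  0.1772] case [-0.0004 -0.2444] F [ 0.3 -0.  -0.2] w 0.997 yaw 5.28 tilt -1.0
shift [ 0.2015 -0.0007  0.1   ] turn rad -0.0038
```

View pics/w4.png

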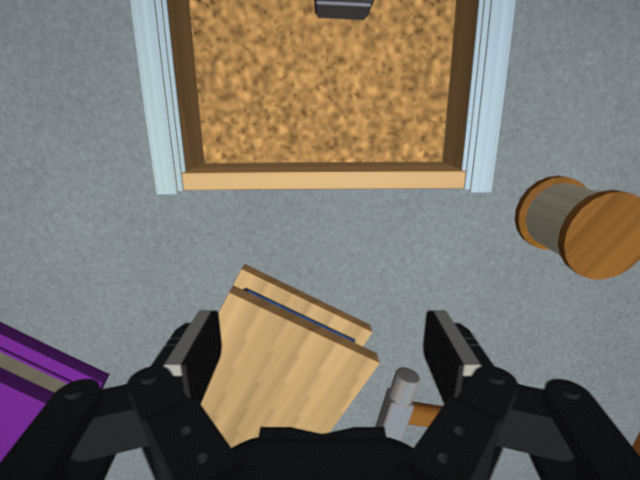

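View pics/t4z.png

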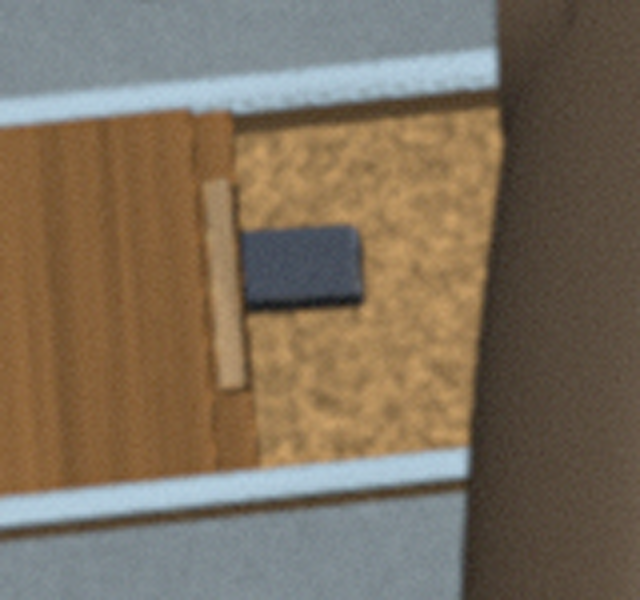

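The open bay shows the bar's bared end at crop (245–360, 228–303). I'll take a closer wrist view.

Call:
send_rows(motion=[[[0.04,0,-0.02],0,-1],[[0.08,0,-0.05],0,-1],[[0.1,0,-0.05],0,-1],[[0.1,0,-0.05],0,-1],[[0.1,0,-0.05],0,-1]])

```text
time: 5.4
tool_pos: [0.5525, 0.0832, 0.2265]
eef_rot: [0.001, 0.671, 0.741, -0.0]
wrist_force: [-1.1, -0.4, -0.8]
gripper_width: 1.003
```

Run:
```python
from h import *
import pickle
c=ctrl.calibration("wrist");pickle.dump(c,open("w5.pkl","wb"))
im=ctrl.snapshot("wrist");cv2.imwrite("pics/w5.png",im[:,:,::-1])
t=ctrl.calibration("top")
P=cast(t,crop2px([(357,228),(360,297),(248,301),(245,234)],4,170,160),.05)
print([wc(p).round(4) for p in P]); move([.5,.1],.1,5.5)
```

```text
[array([ 0.0309, -0.0893]), array([-0.0068, -0.0876]), array([-0.0026, -0.0281]), array([ 0.034 , -0.0293])]
t 5.45 tcp [0.5525 0.0824 0.2263] case [-0.0007 -0.1417] F [ 0.1  0.3 -0.4] w 1.0 yaw 5.57 tilt -1.0
shift [ 0.0227 -0.0506  0.1262] turn rad 0.0013
```

View pics/w5.png

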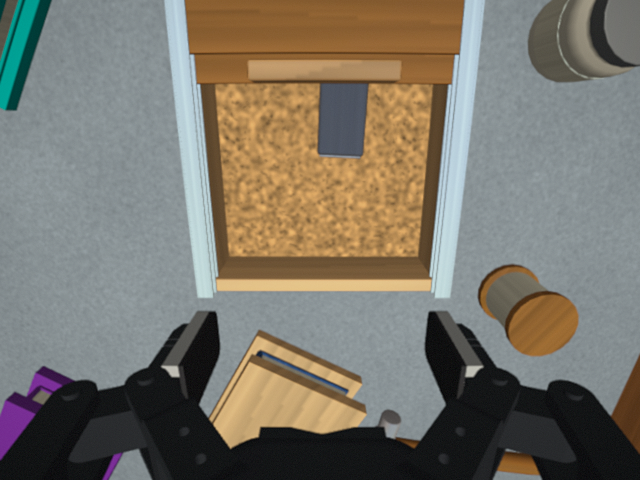

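In the wrist view, the bar's top face has its near corners at (318,154) and (363,156). It meets the door at (320,84) and (367,84).

Run:
```python
from h import *
import pickle
c=pickle.load(open("w5.pkl","rb"))
P=cast(c,[(318.5,154),(363,155.5),(367.5,85),(320.5,85)],.05)
q=np.array([wc(p) for p in P]);print(q.round(4))
for a,b in((0,3),(1,2)): d=q[b]-q[a];print("yaw vs case y",np.arctan2(-d[0],d[1]))
# check case corners: inner end of track tops
print([wc(p).round(4) for p in cast(c,[(198,297),(449,297)],.081)])
```

```text
[[-0.0037 -0.0888]
 [ 0.0344 -0.09  ]
 [ 0.0361 -0.0336]
 [-0.002  -0.0338]]
yaw vs case y -0.030277010245867937
yaw vs case y -0.029725141465055185
[array([-0.1101, -0.2094]), array([ 0.1119, -0.2091])]
```

Run:
```python
from h import *
move(cw(.0155,-.066),.023,3.2)
```

```text
t 5.45 tcp [0.5525 0.0824 0.2263] case [-0.0007 -0.1417] F [ 0.1  0.3 -0.4] w 1.0 yaw 5.57 tilt -1.0
shift [0.0759 0.0162 0.2032] turn rad 0.0414
```

Call:
send_rows(motion=[[[0.04,0.01,0.03],0.04,-1],[[0.076,0.016,0.06],0.041,-1],[[0.076,0.016,0.09],0.041,-1],[[0.076,0.016,0.12],0.041,-1],[[0.076,0.016,0.145],0.041,-1],[[0.076,0.016,0.17],0.041,-1],[[0.076,0.016,0.185],0.041,-1],[[0.076,0.016,0.195],0.041,-1],[[0.076,0.016,0.203],0.041,-1],[[0.076,0.016,0.203],0.041,-1],[[0.076,0.016,0.203],0.041,-1]])

```text
time: 6.55
tool_pos: [0.5615, 0.1593, 0.0237]
eef_rot: [0.001, 0.687, 0.727, 0.0]
wrist_force: [-0.9, -0.3, -0.7]
gripper_width: 1.0
```

Run:
```python
from h import *
move(cw(.0155,-.066),.023,3.2)
im=ctrl.snapshot("wrist");cv2.imwrite("pics/w6.png",im[:,:,::-1])
```

```text
t 6.55 tcp [0.5615 0.1593 0.0237] case [ 0.0157 -0.066 ] F [-0.9 -0.3 -0.7] w 1.0 yaw 3.21 tilt -1.0
shift [-0.     -0.0002  0.0007] turn rad 0.0001
```

View pics/w6.png

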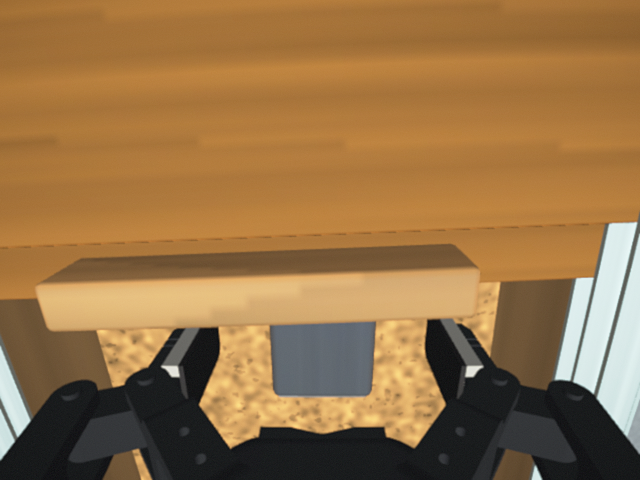

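The bar (272–375, 322–395) is centred between the jaws. I'll close the gripper.

Call:
send_rows(motion=[[[0,0,0],0,1],[[0,0,0],0,1],[[0,0,0],0,1],[[0,0,0],0,1],[[0,0,0],0,1],[[0,0,0],0,1],[[0,0,0],0,1],[[0,0,0],0,1]])

```text
time: 7.4
tool_pos: [0.5619, 0.1596, 0.0247]
eef_rot: [0.001, 0.687, 0.727, 0.001]
wrist_force: [-1.3, -0.1, 4.8]
gripper_width: 0.458
```

Run:
```python
from h import *
move(cw(.010,-.150),.024,5)
```

```text
t 7.4 tcp [0.5619 0.1596 0.0247] case [ 0.0161 -0.0658] F [-1.3 -0.1  4.8] w 0.458 yaw 3.21 tilt -1.0
shift [-0.0844 -0.0027  0.0007] turn rad -0.0312
```

Call:
send_rows(motion=[[[-0.008,0,-0.001],0,1],[[-0.016,0,-0.001],0,1],[[-0.026,0,-0.001],0,1],[[-0.036,0,-0.001],0,1],[[-0.046,0,-0.001],0,1],[[-0.056,0,-0.001],0,1],[[-0.066,0,-0.001],0,1],[[-0.074,0,-0.001],0,1],[[-0.08,0,-0.001],0,1],[[-0.084,0,0],0,1],[[-0.084,0,0],0,1]])

```text
time: 8.5
tool_pos: [0.5669, 0.0752, 0.0249]
eef_rot: [0.001, 0.687, 0.726, 0.001]
wrist_force: [0.2, -1.6, -5.0]
gripper_width: 0.452
```

Run:
```python
from h import *
move(cw(.010,-.150),.024,5)
im=ctrl.snapshot("wrist");cv2.imwrite("pics/w7.png",im[:,:,::-1])
```

```text
t 8.5 tcp [0.5669 0.0752 0.0249] case [ 0.0129 -0.1503] F [ 0.2 -1.6 -5. ] w 0.452 yaw 3.18 tilt -1.0
shift [ 0.0002 -0.0029  0.0009] turn rad -0.0317
```

View pics/w7.png

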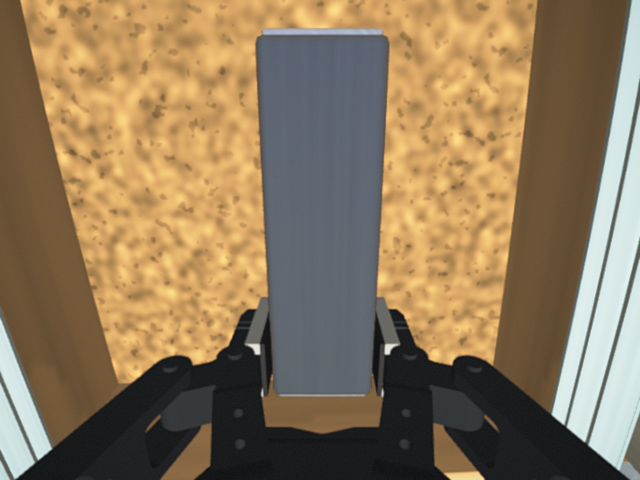

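The whole bar is in the open bay. I'll release it and rise.

Call:
send_rows(motion=[[[0,0,0.001],0,-1],[[0,0,0.001],0,-1],[[0,0,0.001],0,-1],[[0,0,0.001],0,-1],[[0,0,0.001],0,-1],[[0,0,0.001],0,-1],[[0,0,0],0,-1],[[0,0,-0.03],0,-1],[[0,0,-0.07],0,-1],[[0,0,-0.11],0,-1],[[0,0,-0.11],0,-1],[[0,0,-0.11],0,-1]])

```text
time: 9.75
tool_pos: [0.5674, 0.0756, 0.1361]
eef_rot: [0.002, 0.687, 0.727, 0.002]
wrist_force: [0.7, -0.1, 0.1]
gripper_width: 0.996
```

Run:
```python
from h import *
import pickle
move(cw(.010,-.108),.026,5)
c=ctrl.calibration("wrist");pickle.dump(c,open("w8.pkl","wb"))
im=ctrl.snapshot("wrist");cv2.imwrite("pics/w8.png",im[:,:,::-1])
```

```text
t 9.75 tcp [0.5674 0.0756 0.1361] case [ 0.0135 -0.1499] F [ 0.7 -0.1  0.1] w 0.996 yaw 3.2 tilt -0.99999
shift [ 0.0417 -0.0058  0.1101] turn rad -0.0315
```

View pics/w8.png

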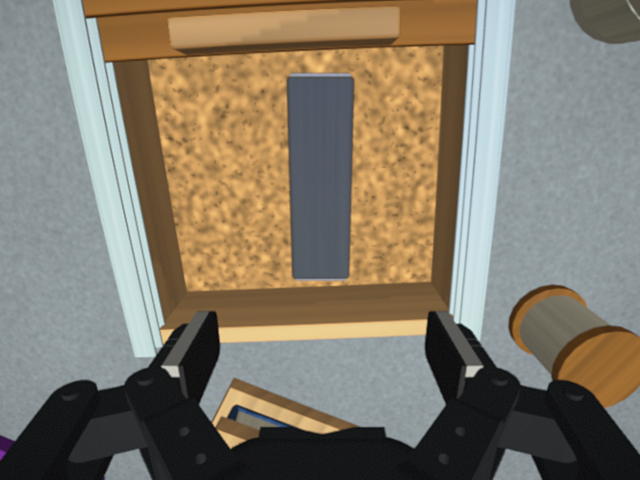

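The bar's top face corners are (288,76), (354,76), (349,278) and (293,278).

Run:
```python
from h import *
import pickle
c=pickle.load(open("w8.pkl","rb"))
P=cast(c,[(288.5,77),(354,76.5),(349,278),(293,278.5)],.05)
print([wc(p).round(4) for p in P]);m=P.mean(0);print(m,wc(m),[np.linalg.norm(P[i]-P[(i+1)%4]) for i in range(4)])
d=(P[0]+P[1]-P[2]-P[3]);a=np.degrees(np.arctan2(d[1],d[0]))-90;print("yaw",a)
move(m[:2],.024,a)
print([wc(p).round(4) for p in cast(c,[(86,17),(476,10)],.077)], [wc(p).round(4) for p in cast(c,[(137,357),(480,341)],.081)])
```

```text
[array([-0.0013, -0.0448]), array([ 0.0365, -0.0461]), array([ 0.0313, -0.1731]), array([-0.007 , -0.1718])]
[0.56481131 0.11647928 0.05      ] [ 0.01484221 -0.108967  ] [np.float64(0.037798853004681936), np.float64(0.12711206385525642), np.float64(0.038343263564811915), np.float64(0.12709194755382708)]
yaw 3.092682825045685
t 9.8 tcp [0.5665 0.0755 0.1347] case [ 0.0125 -0.1499] F [ 0.4  1.2 -0.7] w 1.0 yaw 3.19 tilt -1.0
shift [0.0411 0.0003 0.1107] turn rad 0.0018
[array([-0.0977, -0.0144]), array([ 0.0944, -0.02  ])] [array([-0.109 , -0.2093]), array([ 0.1123, -0.2068])]
```

Call:
send_rows(motion=[[[0.03,0,0],0,-1],[[0.041,0,0.02],0,-1],[[0.041,0,0.05],0,-1],[[0.041,0,0.08],0,-1],[[0.041,0,0.1],0,-1],[[0.041,0,0.11],0,-1],[[0.041,0,0.11],0,-1],[[0.041,0,0.11],0,1],[[0.041,0,0.11],0,1],[[0.041,0,0.11],0,1],[[0.041,0,0.11],0,1],[[0.041,0,0.11],0,1]])

```text
time: 11.0
tool_pos: [0.5651, 0.1165, 0.026]
eef_rot: [0.002, 0.687, 0.727, 0.002]
wrist_force: [-1.1, 0.3, 6.1]
gripper_width: 0.457
```

Call:
send_rows(motion=[[[0,0,0],0,1],[[0,0,0],0,1],[[0,0,0],0,1],[[0,0,0],0,1]])

```text
time: 11.4
tool_pos: [0.5649, 0.1165, 0.026]
eef_rot: [0.002, 0.687, 0.727, 0.001]
wrist_force: [-0.9, 0.2, 0.4]
gripper_width: 0.459
```

Run:
```python
from h import *
move([.56481131,.11647928],.024,3.1)
```

```text
t 11.4 tcp [0.5649 0.1165 0.026 ] case [ 0.0149 -0.109 ] F [-0.9  0.2  0.4] w 0.459 yaw 3.19 tilt -0.99999
shift [-0.     -0.0001  0.002 ] turn rad 0.0016
```

Call:
send_rows(motion=[[[0,0,-0.01],0,1],[[0,0,-0.03],0,1],[[0,0,-0.055],0,1],[[0,0,-0.08],0,1],[[0,0,-0.105],0,1],[[0,0,-0.13],0,1],[[0,0,-0.145],0,1],[[0,0,-0.15],0,1],[[0,0,-0.15],0,1],[[0,0,-0.15],0,1]])

```text
time: 12.4
tool_pos: [0.5636, 0.1164, 0.1747]
eef_rot: [0.001, 0.687, 0.727, 0.001]
wrist_force: [-0.6, -0.5, -7.8]
gripper_width: 0.457
```

Run:
```python
from h import *
move(SC,.176,-23.2)
im=ctrl.snapshot("wrist");cv2.imwrite("pics/w9.png",im[:,:,::-1])
```

```text
t 12.4 tcp [0.5636 0.1164 0.1747] case [ 0.0137 -0.109 ] F [-0.6 -0.5 -7.8] w 0.457 yaw 3.2 tilt -1.0
shift [-0.3043 -0.0633 -0.0012] turn rad 0.4607
```

View pics/w9.png

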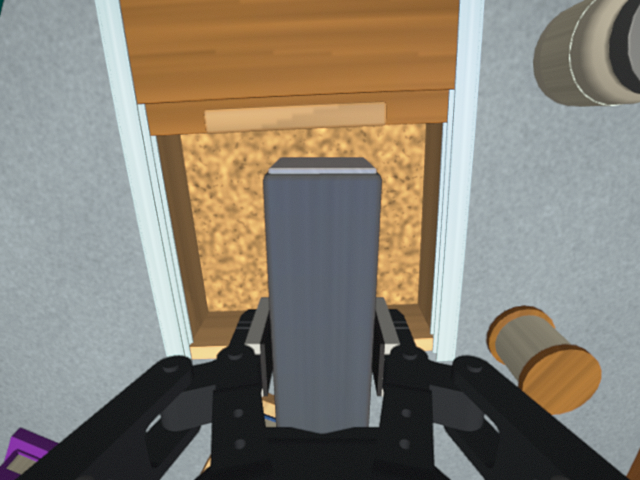

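The bar is held level and clear of the case. I'll carry it to the stack.

Call:
send_rows(motion=[[[-0.02,-0.004,0],0.03,1],[[-0.05,-0.01,0],0.08,1],[[-0.085,-0.018,0],0.14,1],[[-0.12,-0.025,0],0.2,1],[[-0.155,-0.032,0],0.26,1],[[-0.19,-0.04,0],0.32,1],[[-0.225,-0.047,0],0.37,1],[[-0.26,-0.054,0],0.42,1],[[-0.285,-0.06,0],0.45,1],[[-0.304,-0.063,0],0.461,1],[[-0.304,-0.063,0],0.461,1],[[-0.304,-0.063,0],0.461,1]])

```text
time: 13.65
tool_pos: [0.5169, -0.1907, 0.1735]
eef_rot: [-0.0, 0.835, 0.55, 0.0]
wrist_force: [0.6, -0.1, -7.7]
gripper_width: 0.453
```

Run:
```python
from h import *
move(SC,.080,-23.2)
im=ctrl.snapshot("wrist");cv2.imwrite("pics/w10.png",im[:,:,::-1])
```

```text
t 13.65 tcp [ 0.5169 -0.1907  0.1735] case [-0.0625 -0.4101] F [ 0.6 -0.1 -7.7] w 0.453 yaw -23.27 tilt -1.0
shift [-0.0001  0.0005  0.0935] turn rad -0.0013
```

View pics/w10.png

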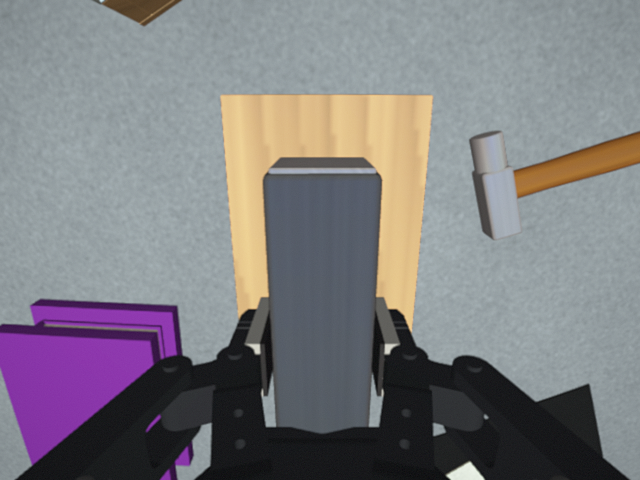

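The bar is aligned and centred over the board (222–433). I'll lower it, slowly at the end.

Call:
send_rows(motion=[[[0,0,0.015],0,1],[[0,0,0.035],0,1],[[0,0,0.055],0,1],[[0,0,0.07],0,1],[[0,0,0.08],0,1],[[0,0,0.084],0,1],[[0,0,0.087],0,1],[[0,0,0.089],0,1],[[0,0,0.09],0,1],[[0,0,0.091],0,1],[[0,0,0.092],0,1],[[0,0,0.092],0,1]])

```text
time: 14.9
tool_pos: [0.5172, -0.1903, 0.0818]
eef_rot: [-0.0, 0.835, 0.55, 0.0]
wrist_force: [-0.6, 0.2, -7.3]
gripper_width: 0.458
```

Run:
```python
from h import *
move(SC,.078,-23.2)
```

```text
t 14.9 tcp [ 0.5172 -0.1903  0.0818] case [-0.0623 -0.4097] F [-0.6  0.2 -7.3] w 0.458 yaw -23.23 tilt -1.0
shift [-0.0005  0.0005  0.0038] turn rad -0.0005
```

Call:
send_rows(motion=[[[0,0,0.001],0,1],[[0,0,0.002],0,1],[[0,0,0.003],0,1],[[0,0,0.0035],0,1],[[0,0,0.0035],0,1]])

```text
time: 15.4
tool_pos: [0.5171, -0.1903, 0.0782]
eef_rot: [-0.0, 0.835, 0.55, 0.0]
wrist_force: [-0.4, -0.3, -8.4]
gripper_width: 0.456
```

Run:
```python
from h import *
move(SC,.078,-23.2)
```

```text
t 15.4 tcp [ 0.5171 -0.1903  0.0782] case [-0.0623 -0.4097] F [-0.4 -0.3 -8.4] w 0.456 yaw -23.22 tilt -1.0
shift [-0.0006  0.0006  0.0002] turn rad -0.0004
```

No contact yet, so I'll keep lowering gently.

Call:
send_rows(motion=[[[0,0,0.0005],0,1],[[0,0,0.001],0,1],[[0,0,0.001],0,1]])

```text
time: 15.7
tool_pos: [0.5172, -0.1903, 0.078]
eef_rot: [0.0, 0.835, 0.55, 0.0]
wrist_force: [-2.8, 1.7, 1.8]
gripper_width: 0.455
```

Call:
send_rows(motion=[[[0,0,0.0005],0,1],[[0,0,0.001],0,1],[[0,0,0.001],0,1]])

```text
time: 16.0
tool_pos: [0.5172, -0.1903, 0.078]
eef_rot: [0.0, 0.835, 0.55, 0.001]
wrist_force: [-5.5, 2.4, 5.8]
gripper_width: 0.454
```

The force went from -8 to +6 N, so the bar is resting on the board at TCP z = 0.078, as predicted. I'll release it.

Call:
send_rows(motion=[[[0,0,0],0,-1],[[0,0,0],0,-1],[[0,0,0],0,-1],[[0,0,0],0,-1],[[0,0,0],0,-1],[[0,0,0],0,-1],[[0,0,-0.02],0,-1],[[0,0,-0.06],0,-1],[[0,0,-0.1],0,-1],[[0,0,-0.12],0,-1],[[0,0,-0.12],0,-1],[[0,0,-0.12],0,-1]])

```text
time: 17.2
tool_pos: [0.5171, -0.1903, 0.1978]
eef_rot: [0.001, 0.835, 0.55, 0.001]
wrist_force: [0.0, -0.1, 0.2]
gripper_width: 0.998
```

Call:
send_rows(motion=[[[-0.05,0,0],0,-1],[[-0.1,0,0],0,-1],[[-0.15,0,0],0,-1],[[-0.2,-0.04,0],0,-1],[[-0.2,-0.06,0],0,-1],[[-0.2,-0.06,0],0,-1],[[-0.2,-0.06,0],0,-1]])

```text
time: 17.9
tool_pos: [0.3824, -0.3503, 0.1963]
eef_rot: [-0.0, 0.835, 0.55, 0.001]
wrist_force: [-0.2, 0.0, 0.5]
gripper_width: 0.999
```

Run:
```python
from h import *
print(ctrl.sense()["tool_pos"])
im=ctrl.snapshot("top")[:,:,::-1];cv2.imwrite("pics/t11.png",im)
b=cv2.resize(im[185:305,345:485],None,fx=5,fy=5,interpolation=cv2.INTER_CUBIC);cv2.imwrite("pics/t11z.png",b)
```

```text
[ 0.38236841 -0.35025555  0.19629911]
```

View pics/t11.png

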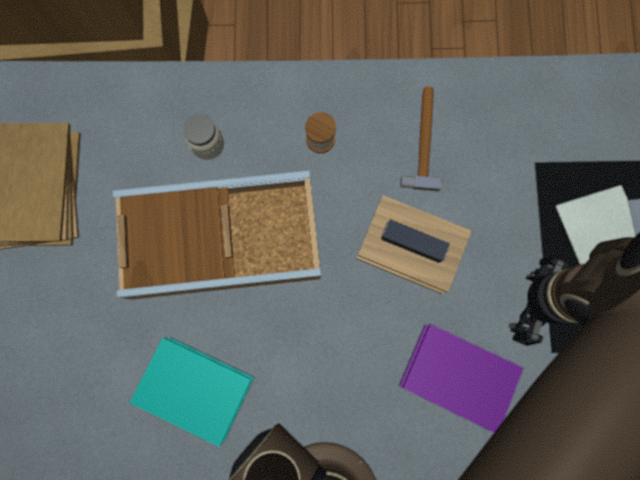

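View pics/t11z.png

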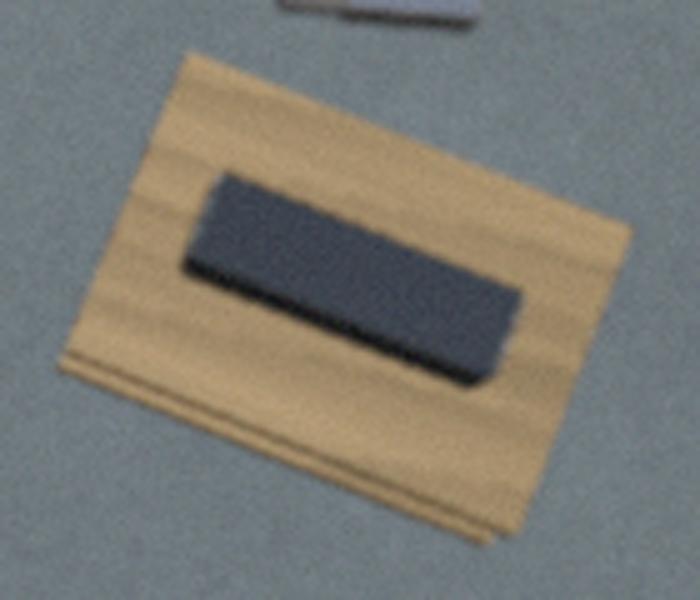

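The bar lies along the board, with top corners in the crop at (222,172), (522,292), (492,376) and (188,258). I'll check the numbers, including both doors.

Run:
```python
from h import *
c=ctrl.calibration("top")
P=cast(c,crop2px([(222,172),(522,292),(492,376),(188,258)],5,345,185),.102)
m=P.mean(0)[:2];d=P[0]-P[1];print(m,"offset",np.linalg.norm(m-SC),"yaw",np.degrees(np.arctan2(d[1],d[0])),"stack 66.6", [np.linalg.norm(P[i]-P[(i+1)%4]) for i in range(4)])
# doors: pull centres in full top image
print("lower pull",wc(cast(c,[(226.5,231)],.088)[0]),"upper pull",wc(cast(c,[(122.5,241)],.097)[0]))
print(ctrl.sense()["wrist_force"],ctrl.sense()["time"])
```

```text
[ 0.51666906 -0.18576689] offset 0.0052839129033995895 yaw 66.83789013871558 stack 66.6 [np.float64(0.12886873854393385), np.float64(0.03665227168792819), np.float64(0.12935894147797916), np.float64(0.03846807751981908)]
lower pull [-0.00132462 -0.02392037] upper pull [-0.00162056  0.18558375]
[-0.6509039   0.4722309   0.34818161] 17.95
```

```bash
python3 -c "
from rig import ctrl
print(ctrl.sign_off())"
```

```text
the job is handed in; nothing more can be done
None
```

I did every step in order and handed the job in at about 18 s of the 69 s allowed; the sign-off gives no verdict.

**What I did:**
- I pushed the lower door under the upper one until it met its end stop (about 10 N).
- I drew the weight by its bared end until its centre was at about y = -0.109 m in the case, then let go.
- I took it again by its middle and lifted it level to about 0.16 m above the bench.
- I laid it on the top pressing board, with about 6 N at the wrist when it touched down, then released it and moved the arm clear.

**Last checks, from the top camera:**

| Check | Measured | Limit |
|---|---|---|
| Weight's centre from board's centre | about 5 mm | 25 mm |
| Weight's length from board's long side | about 0.2° | 0.2 rad (11.5°) |
| Lower door travel | about 0.164 m | above 0.15 m |
| Upper door travel | about 0.002 m (within measuring error) | below 0.02 m |

- **Bystanders:** the jar, hammer and spool appear in the same places in the final picture as at the start. I judged that by eye.
- **Disagreement:** the top and wrist views differed slightly on the weight's starting angle (about 0.05 against 0.03 rad). I used about 0.04 and both grasps were good.

No check failed.

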